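# Clear and nest the reagent troughs

### The job

Put the reagent troughs away as one nested stack: first take the amber bottle out of the white trough and stand it upright on the bare worktop, clear of the troughs. Then nest the blue trough in the white one, and finally the yellow trough in the blue one, each lined up and lowered straight until it sits fully home and level, without forcing it. Leave the white trough standing on the worktop and do not disturb the other things on the bench.

Things in the scene. Friction and masses are not known exactly. Their poses are not given: they have to be found in the camera images.
- trough_white: White open reagent trough, 124 (x) x 64 (y) x 54 mm, 0.14 kg, loose, holds the bottle. Origin: centre of underside, x lengthwise, ends alike. z 30 to 54: straight grip collar, 124 x 64 outside, 119 x 59 inside; grip across the 64. Below z 30 a tapered well, outside 115 x 55 at the shoulder, 104 x 44 at the foot; walls 2.5, floor 3 thick.
- trough_blue: Blue reagent trough, shape, size, weight and origin as the white one; empty, loose, upright on the worktop; slick plastic. Nested in another trough, its shoulder (z 30) rests on the rim of that one: its origin is then 24 mm above the other's, with about 2 mm play all round.
- trough_yellow: Yellow reagent trough, shape, size, weight, origin and nesting as the blue one; empty, loose, upright on the worktop.
- amber_bottle: Amber reagent bottle with a black screw cap, 62 mm tall, 0.06 kg; round body 30 mm across up to z 46, round cap 20 mm across from z 46 to 62. Origin: centre of its underside, z up. At the start it stands on the floor of the white trough (3 mm up), so that its cap rises about 11 mm above the trough's rim.
- cool_rack: Blue 96-well rack, 88 x 127 x 24 mm (127 along its y), lying loose behind the troughs; leave alone. Origin: centre of its underside.
- square_bottle: Clear square bottle with white cap, 50 x 50 x 97 mm, standing loose at the back right; leave alone. Origin: centre of its underside.
- steel_forceps: Steel forceps, 14 x 130 x 6 mm (130 along its y), lying loose between the troughs and the centrifuge at the back left; leave alone. Origin: centre of its underside.
- tip_box: Open pipette-tip box, blue deck on a white box, 87 x 122 x 61 mm (122 along its y), fixed, behind the troughs. Origin: centre of its underside.
Not all that is in view belongs to the job. What is shaped like the amber_bottle but red is not meant.

How it is judged:
On the way, in this order (a step that is already met when the one before it is completed fails the run):
1. the amber bottle stands upright on the worktop, touching no trough (height (world z) of amber_bottle between -0.004 and 0.006 m and angle between amber_bottle's own z axis and vertical below 0.1 rad and contact force between amber_bottle and trough_white below 0.05 N and contact force between amber_bottle and trough_blue below 0.05 N and contact force between amber_bottle and trough_yellow below 0.05 N and contact force between amber_bottle and the fingers below 0.05 N), for 0.2 s.
2. the blue trough is nested fully home in the white one and let go (z of trough_blue in the frame of trough_white between 0.0215 and 0.0265 m and x of trough_blue in the frame of trough_white between -0.004 and 0.004 m and y of trough_blue in the frame of trough_white between -0.004 and 0.004 m and angle between the x axis of trough_blue and the x axis of trough_white, either way round below 0.08 rad and angle between trough_blue's own z axis and vertical below 0.05 rad and contact force between trough_blue and the fingers below 0.05 N), for 0.2 s.
3. the yellow trough is nested fully home in the blue one and let go (z of trough_yellow in the frame of trough_blue between 0.0215 and 0.0265 m and x of trough_yellow in the frame of trough_blue between -0.004 and 0.004 m and y of trough_yellow in the frame of trough_blue between -0.004 and 0.004 m and angle between the x axis of trough_yellow and the x axis of trough_blue, either way round below 0.08 rad and angle between trough_yellow's own z axis and vertical below 0.05 rad and contact force between trough_yellow and the fingers below 0.05 N), for 0.2 s.
At the end, for the whole second after the job is handed in: White trough level on the worktop; blue sits in white and yellow in blue: origins 21.5-26.5 mm apart in height, within 4 mm in x and y, aligned within 0.08 rad, tilt under 0.05 rad. Amber bottle upright (0.1 rad) on the worktop, touching no trough. All released and at rest (height (world z) of amber_bottle between -0.004 and 0.006 m and angle between amber_bottle's own z axis and vertical below 0.1 rad and contact force between amber_bottle and trough_white below 0.05 N and contact force between amber_bottle and trough_blue below 0.05 N and contact force between amber_bottle and trough_yellow below 0.05 N and height (world z) of trough_white below 0.006 m and angle between each of trough_white, trough_blue, trough_yellow's own z axis and vertical below 0.05 rad and z of trough_blue in the frame of trough_white between 0.0215 and 0.0265 m and x of trough_blue in the frame of trough_white between -0.004 and 0.004 m and y of trough_blue in the frame of trough_white between -0.004 and 0.004 m and angle between the x axis of trough_blue and the x axis of trough_white, either way round below 0.08 rad and z of trough_yellow in the frame of trough_blue between 0.0215 and 0.0265 m and x of trough_yellow in the frame of trough_blue between -0.004 and 0.004 m and y of trough_yellow in the frame of trough_blue between -0.004 and 0.004 m and angle between the x axis of trough_yellow and the x axis of trough_blue, either way round below 0.08 rad and linear speed of each of trough_white, trough_blue, trough_yellow, amber_bottle below 0.02 m/s).
It fails at once if the blue well rack, the square bottle or the forceps is moved by more than 25 mm (distance of any of cool_rack, square_bottle, steel_forceps from where it was at the start of the episode above 0.025 m).
It fails at once if the blue trough is pressed on the white one with more than 45 N (contact force between trough_blue and trough_white above 45 N).
It fails at once if the yellow trough is pressed on the blue one with more than 45 N (contact force between trough_yellow and trough_blue above 45 N).
It fails at once if the amber bottle is knocked over (angle between amber_bottle's own z axis and vertical above 0.8 rad).
It also fails if it takes over 72 s, if anything falls off the work surface, if the arm or the gripper's body presses on something with over 40 N, if the wrist force passes 120 N, or if a joint passes its speed limit or range.

### The arm

A 6-joint arm with a two-finger parallel gripper is mounted at the origin on a cart in front of the work surface, level with it; the furniture and walls round the work are solid. World frame = base frame: x ahead of the robot, y to its left, z up, the work surface at z = 0. Lengths are in m, angles in rad, forces in N, time in s.
With the tool pointing down it reaches from about 0.425 to 0.95 m from the base axis. Payload 3.5 kg.
Tool frame: the origin (TCP) lies midway between the tips of the shut fingers; the grasp point (between the pads) lies 19 mm behind it (ctrl.hold_point_z is the distance from the TCP to the grasp point, in m); z points along the fingers, y is the line along which they close (so a half turn about z gives the same grasp; the last joint's range is limited). The gripper opens to 85 mm and grips with 20 to 120 N. Pads are 22 mm wide; open, the fingers measure 114 mm over their backs; the gripper's body (76 mm by 85 mm) begins 54 mm behind the grasp point. The pads swing forward as they close: fully open they stand 13 mm farther back than shut.
Start: joints at [1.074, 0.286, 1.577, -0, 1.279, -0.15], TCP at [0.229, 0.635, 0.231] pointing down, gripper open.
Joint ranges: [-2.77, 2.77], [-0.9, 2.22], [0.21, 2.48], [-1.53, 4.67], [0.24, 2.81], [-2.84, 2.84]. Speed limits (rad/s): [2.79, 2.79, 3.14, 3.14, 3.14, 3.14].

### API

Orientations are given as a unit quaternion [x, y, z, w].
In Python, from plant import readout, cams, sign_off, ctrl gives the robot as it stands. The module is installed in compiled form; this text tells all that it offers.
- The arm moves only by the tool step_arm, never from a script. Its argument "increments" is a list of rows, each a list of 2 entries, a list of its own where there are three numbers: the shift along the world's x, y, z in mm, then the turn, a rotation vector about the world's x, y, z in rad. In form: [[[x, y, z], [rx, ry, rz]], ...]. A call has 1 to 8 rows; each row shifts and turns the commanded pose from where the row before left it; what a row does not reach is not made up. A row lasts 1/12 s, in which the tool goes at most 41.7 mm and 7.16 degrees, less where a joint would pass 70% of its speed; a pose out of reach is approached as far as the arm can. A call is refused whole if a number of a shift passes 41.7 or a number of a turn 0.125, either way. A call with a gripper value outside its range is refused whole. "fingers" is the opening, from -1 (shut) to 1 (fully open), set as the call begins (left out, the last holds). The fingers move at their own pace and stop on an object; "grip_force" is the grip in N (left out, the last holds). Time passes only in rows, so rows that do not move let the fingers close. It gives the time, the measured TCP pose, the force, the opening and the grip force at its end, in the units of the state.
- readout.get_state(): the state, without advancing time (a new reading comes with each control period).
- cams.read_camera(name): name is "side" or "top"; returns the picture (384x512x3 uint8, red, green, blue); there is no depth.
- cams.get_calibration(name): a dict with "fx", "fy", "cx", "cy" (pixels), "eye" and "rotation" of the camera in the world. Camera axes: x right, y up, looking along -z (the intrinsics and any distortion apply to the point x, -y, -z); pixel columns grow to the right and rows downward; lengths in m; the calibration is good to about 2 mm. A picture is of the moment at which its call begins. get_calibration takes no time and is no camera call.
- sign_off(): hands the job in; it is judged then, once.
The state is a dict: "time": time; "qpos": joint angles; "dq": joint speeds; "joint_efforts": joint torques, N m; "eef_pos": TCP position; "tcp_rot": TCP orientation; "contact_force": force on the tool from outside, world axes, zero at the start; "wrist_torque": the same for the moment, N m; "opening": opening from 0.0 (shut) to 1.0 (fully open); "finger_force": force on a finger pad.
Only numpy, scipy, OpenCV 4.12 (cv2) and the standard library are available. Lean on these libraries where they do the work, as an engineer would, in place of code of your own. Each camera call takes 0.05 s, during which the arm holds its last target. There are 200 camera calls.

## Working session

There is one attempt and no reset: what is moved stays moved. The work goes in short steps, Python scripts to look and compute and a tool call to move; the robot and the scene stay as the last step left them, time stands still between calls to the robot, and variables do not carry over. Pictures are saved under pics/ and viewed, at most 10 in all, crops included, and the job is handed in when it is done.

Besides the shell and the picture viewer there is one more tool, called after ">>>" as name([rows], argument=value, ...), one row to a line, values as JSON. step_arm: Moves the arm, as the interface text tells. Its arguments: {"type":"object","properties":{"increments":{"type":"array","items":{"type":"array"}},"fingers":{"type":"number"},"grip_force":{"type":"number"}},"required":["increments"]}

```bash
mkdir -p pics; cat > h.py <<'E'
import numpy as np, cv2
from plant import readout, cams, ctrl
def grab(n,f=None):
    im=cams.read_camera(n)
    if f: cv2.imwrite('pics/'+f,cv2.cvtColor(im,cv2.COLOR_RGB2BGR))
    return im
def ray(n,uv,z):
    c=cams.get_calibration(n); R=np.array(c['rotation']); e=np.array(c['eye'])
    uv=np.atleast_2d(uv).astype(float)
    d=np.c_[(uv[:,0]-c['cx'])/c['fx'],-(uv[:,1]-c['cy'])/c['fy'],-np.ones(len(uv))]@R.T
    return e+d*((z-e[2])/d[:,2])[:,None]
def proj(n,P):
    c=cams.get_calibration(n); R=np.array(c['rotation']); e=np.array(c['eye'])
    q=(np.atleast_2d(P)-e)@R
    return np.c_[c['cx']+c['fx']*q[:,0]/-q[:,2], c['cy']-c['fy']*q[:,1]/-q[:,2]]
E
python3 - <<'E'
from h import *
a=grab('top','t0.png');b=grab('side','s0.png')
for n in('top','side'):print(cams.get_calibration(n))
s=readout.get_state();print(s);print(ctrl.hold_point_z)
E
```

```text
{'fx': 403.3133591006734, 'fy': 403.3133591006734, 'cx': 254.88374873411962, 'cy': 194.04703523629013, 'eye': array([ 0.44879712, -0.0190205 ,  1.05216956]), 'rotation': array([ 0.03402137, -0.03591229, -0.69695361,  0.71540794])}
{'fx': 394.3524651897299, 'fy': 394.3524651897299, 'cx': 256.6968677879015, 'cy': 193.07522149333798, 'eye': array([0.08152434, 0.63276955, 0.44038635]), 'rotation': array([-0.16350553,  0.51023944,  0.80044262, -0.26872526])}
{'time': 0.1, 'qpos': array([ 1.07400356e+00,  2.87100458e-01,  1.57805033e+00, -7.22919613e-06,
        1.27859540e+00, -1.49968544e-01]), 'dq': array([ 0.00065262, -0.00178315, -0.00474918,  0.00116349, -0.00040791,
       -0.00060586]), 'joint_efforts': array([ 9.53725139e-04, -4.07295728e+01, -2.93699437e+01, -1.52204693e-04,
        3.42012318e-03, -1.26374619e-05]), 'eef_pos': array([0.22910538, 0.63429088, 0.23005923]), 'tcp_rot': array([ 1.72543156e-01,  9.85001371e-01, -1.02205078e-03, -3.38886344e-04]), 'contact_force': array([-0.53024796,  0.03400753, -0.31637885]), 'wrist_torque': array([ 0.02450185, -0.00069523, -0.038064  ]), 'finger_force': 0.0, 'opening': 0.9955979709876005}
0.0187
```

View pics/t0.png

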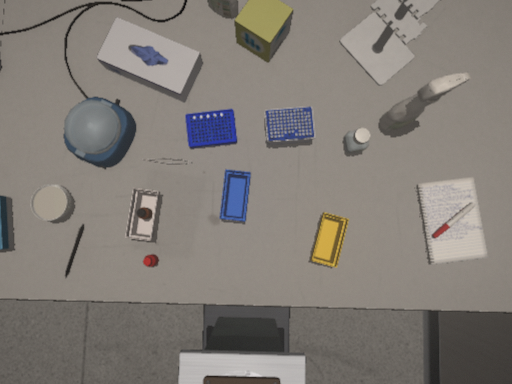

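View pics/s0.png

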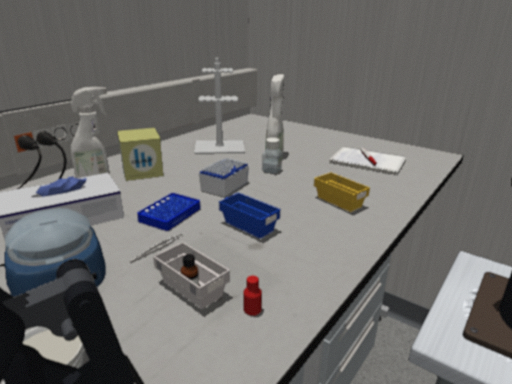

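The white trough is at top (144,215) and side (192,275). The amber bottle in it is at top (145,213) and side (189,265). The blue trough is at top (236,196) and side (249,215), the yellow one at top (329,240) and side (341,192).

Lookalikes:
- Red bottle, top (150,260) and side (252,297): red, so not the amber one.
- Blue rack, top (211,128), and blue-decked tip box, top (290,124): neither is the blue trough.
- White tub, top (52,203), and white box, top (150,55): neither is the white trough.

Next is one close crop, along with a first measurement.

```bash
cat >> h.py <<'E'
from scipy.spatial.transform import Rotation as Ro
_g=cams.get_calibration
class C:
    read_camera=staticmethod(cams.read_camera)
    @staticmethod
    def get_calibration(n):
        c=dict(_g(n)); c['rotation']=Ro.from_quat(c['rotation']).as_matrix(); return c
cams=C
def big(m):
    m=cv2.morphologyEx(m,cv2.MORPH_CLOSE,np.ones((3,3),np.uint8))
    cs,_=cv2.findContours(m,cv2.RETR_EXTERNAL,cv2.CHAIN_APPROX_NONE)
    return max(cs,key=cv2.contourArea)
def mask(im,lo,hi,box):
    h=cv2.cvtColor(im,cv2.COLOR_RGB2HSV); m=cv2.inRange(h,lo,hi); k=np.zeros_like(m)
    x0,y0,x1,y1=box; k[y0:y1,x0:x1]=m[y0:y1,x0:x1]; return k
E
python3 - <<'E'
from h import *
a=cv2.cvtColor(cv2.imread('pics/t0.png'),cv2.COLOR_BGR2RGB)
for n,lo,hi,bx in(('blue',(100,120,40),(125,255,255),(210,160,262,232)),('yel',(15,120,60),(35,255,255),(300,200,360,280))):
    c=big(mask(a,lo,hi,bx)); w=ray('top',c[:,0,:],0.054)[:,:2].astype(np.float32)
    r=cv2.minAreaRect(w*1000); print(n,r)
    q=cv2.boxPoints(cv2.minAreaRect(c)); print(q.tolist())
h=cv2.cvtColor(a,cv2.COLOR_RGB2HSV)
for v in(200,210,214,225):print(v,[tuple(map(int,x)) for x in h[v,122:170:2]])
print(ray('top',[[255,192]],0), ray('top',[[150,260]],0.05),ray('top',[[145,213]],.065),ray('side',[[189,258]],.065))
s=[a[180:275,115:175],a[160:235,205:265],a[205:275,300:360]]
s=[cv2.resize(x,(300,375) if i==0 else (240,int(x.shape[0]*4)),interpolation=cv2.INTER_CUBIC) for i,x in enumerate(s)]
H=max(x.shape[0] for x in s)
o=np.hstack([np.pad(x,((0,H-x.shape[0]),(0,0),(0,0))) for x in s]);cv2.imwrite('pics/c1.png',o[:,:,::-1])
E
```

```text
blue ((544.4368286132812, 28.79906463623047), (61.42618942260742, 121.57040405273438), 85.1772232055664)
[[219.9024200439453, 217.87806701660156], [225.2804718017578, 169.4756317138672], [249.97560119628906, 172.2195281982422], [244.59754943847656, 220.62196350097656]]
yel ((440.52099609375, -206.92694091796875), (64.84809875488281, 123.50343322753906), 75.84956359863281)
[[310.2772216796875, 260.546630859375], [323.04925537109375, 212.0129852294922], [348.64508056640625, 218.74874877929688], [335.873046875, 267.28240966796875]]
200 [(17, 25, 145), (16, 23, 144), (18, 27, 142), (17, 25, 143), (14, 27, 142), (11, 25, 110), (12, 29, 88), (12, 29, 151), (14, 29, 97), (11, 29, 96), (12, 31, 182), (13, 31, 197), (12, 28, 197), (12, 29, 196), (12, 29, 196), (12, 28, 197), (13, 30, 198), (12, 29, 161), (13, 23, 77), (11, 24, 84), (18, 25, 121), (14, 27, 142), (15, 22, 140), (14, 27, 141)]
210 [(18, 26, 146), (18, 27, 144), (18, 27, 144), (15, 25, 144), (12, 24, 136), (12, 29, 87), (11, 29, 150), (14, 31, 90), (10, 26, 60), (17, 31, 58), (11, 35, 59), (13, 56, 55), (10, 122, 88), (10, 97, 79
[... 314 characters left out ...]
(13, 44, 52), (10, 89, 72), (10, 108, 78), (12, 72, 64), (11, 36, 147), (11, 28, 145), (18, 30, 85), (13, 28, 83), (16, 27, 122), (15, 26, 140), (16, 24, 139), (17, 29, 140), (15, 26, 138)]
225 [(18, 26, 146), (16, 27, 144), (15, 28, 146), (14, 27, 103), (12, 29, 149), (13, 28, 145), (11, 28, 99), (12, 26, 97), (11, 29, 185), (13, 30, 194), (10, 30, 197), (11, 29, 196), (13, 30, 195), (11, 28, 197), (12, 29, 196), (11, 29, 165), (9, 29, 88), (15, 31, 83), (16, 27, 122), (16, 27, 142), (16, 27, 140), (15, 25, 141), (15, 26, 140), (16, 28, 139)]
[[ 0.55867153 -0.02064462  0.        ]] [[0.37889288 0.23274089 0.05      ]] [[0.49317718 0.24704668 0.065     ]] [[0.49164731 0.26102839 0.065     ]]
```

View pics/c1.png

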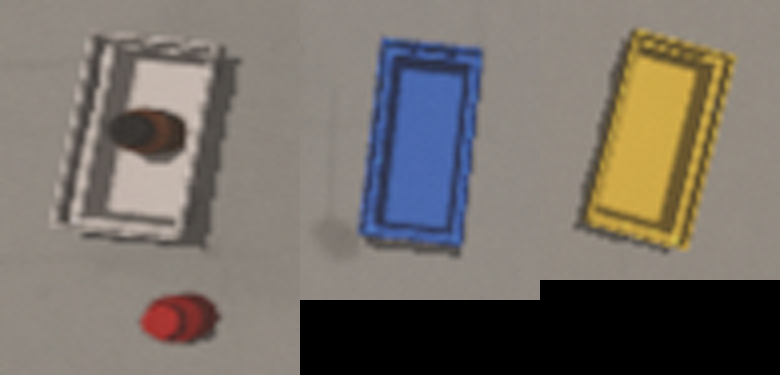

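The crop confirms the amber bottle, its black cap near (141,213), stands in the white trough. The red one, near (148,261), is separate. Next I'll work out the white trough's pose from its rim corners.

```bash
python3 - <<'E'
from h import *
q=np.array([[90,36],[222,42],[180,240],[52,226]],float)/[5,375/95]+[115,180]-.4
w=ray('top',q,.054)[:,:2]*1000; print(w.round(1)); print('c',w.mean(0)); print(np.linalg.norm(w-np.roll(w,-1,0),axis=1))
for i,j in((3,0),(2,1)): d=w[j]-w[i];print(np.degrees(np.arctan2(d[1],d[0])))
print('cap',ray('top',[[140.5,212.5]],.065),ray('side',[[189,258]],.065))
# side-view check of rim corners from top
print(proj('side',np.c_[w/1000,[.054]*4]).round(1))
E
```

```text
[[553.2 284. ]
 [551.1 218.2]
 [426.8 232.7]
 [433.8 296. ]]
c [491.23238885 257.7394547 ]
[ 65.80203553 125.20818834  63.67616678 120.01190397]
-5.741744157083985
-6.645014624223629
cap [[0.49411175 0.25810193 0.065     ]] [[0.49164731 0.26102839 0.065     ]]
[[154.  256.8]
 [183.1 240.9]
 [230.3 269.8]
 [199.9 287.9]]
```

>>> step_arm([
  [[33,-41,0],[0,0,-0.12]],
  [[33,-41,0],[0,0,-0.12]],
  [[33,-41,0],[0,0,-0.12]],
  [[33,-41,0],[0,0,-0.12]],
  [[33,-41,0],[0,0,-0.12]],
  [[33,-41,0],[0,0,-0.12]],
  [[33,-41,0],[0,0,-0.12]],
  [[0,0,0],[0,0,-0.12]],
], fingers=0.2, grip_force=30)

```text
time: 0.77
eef_pos: [0.4162, 0.4024, 0.2308]
tcp_rot: [0.613, 0.79, -0.001, 0.001]
contact_force: [-0.5, 1.6, -0.7]
opening: 0.601
finger_force: 0.0
```

>>> step_arm([
  [[15,-28,0],[0,0,-0.12]],
  [[15,-28,0],[0,0,-0.12]],
  [[15,-28,0],[0,0,-0.12]],
  [[15,-28,-15],[0,0,0]],
  [[15,-28,-20],[0,0,0]],
  [[2,-3,-35],[0,0,0]],
  [[0,0,-30],[0,0,0]],
  [[0,0,0],[0,0,0]],
])

```text
time: 1.43
eef_pos: [0.4847, 0.2621, 0.1239]
tcp_rot: [0.741, 0.672, -0.006, -0.003]
contact_force: [-0.3, -0.8, -0.5]
opening: 0.598
finger_force: 0.0
```

```bash
python3 - <<'E'
from h import *
a=grab('top');b=grab('side')
s=readout.get_state();print(s['eef_pos'],s['tcp_rot'],s['opening'])
x=cv2.resize(a[170:270,95:195],(400,400),interpolation=2);y=cv2.resize(b[190:320,120:250],(400,400),interpolation=2)
cv2.imwrite('pics/c2.png',np.hstack([x,y])[:,:,::-1])
E
```

```text
[0.488294   0.26427922 0.13023784] [ 0.74024614  0.67233366 -0.00159601 -0.00074601] 0.6006723130572827
```

View pics/c2.png

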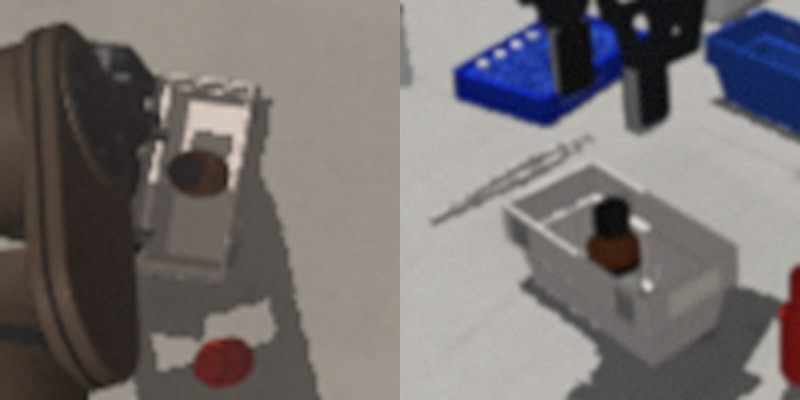

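The crop shows the cap at side (189,257) with the fingers above it, and the fingers close along the trough's long axis. I'll go down now.

>>> step_arm([
  [[5,-5,0],[0,0,0]],
  [[0,0,-30],[0,0,0]],
  [[0,0,-30],[0,0,0]],
  [[0,0,-20],[0,0,0]],
  [[0,0,-15],[0,0,0]],
  [[0,0,-10],[0,0,0]],
  [[0,0,-5],[0,0,0]],
  [[0,0,0],[0,0,0]],
])

```text
time: 2.2
eef_pos: [0.495, 0.2599, 0.022]
tcp_rot: [0.74, 0.673, 0.0, 0.0]
contact_force: [-0.2, -0.0, 0.0]
opening: 0.604
finger_force: 0.0
```

>>> step_arm([
  [[0,0,0],[0,0,0]],
  [[0,0,0],[0,0,0]],
  [[0,0,0],[0,0,0]],
  [[0,0,0],[0,0,0]],
  [[0,0,0],[0,0,0]],
], fingers=-1, grip_force=25)

```text
time: 2.62
eef_pos: [0.4957, 0.2601, 0.0232]
tcp_rot: [0.74, 0.672, 0.002, 0.001]
contact_force: [0.1, 0.4, 6.2]
opening: 0.329
finger_force: 25.3
```

>>> step_arm([
  [[0,0,10],[0,0,0]],
  [[0,0,15],[0,0,0]],
  [[0,0,20],[0,0,0]],
  [[0,0,20],[0,0,0]],
  [[0,0,20],[0,0,0]],
  [[0,0,15],[0,0,0]],
  [[0,0,0],[0,0,0]],
])

```text
time: 3.2
eef_pos: [0.4964, 0.2603, 0.1255]
tcp_rot: [0.74, 0.672, 0.003, 0.002]
contact_force: [1.2, 0.1, -0.4]
opening: 0.329
finger_force: 24.8
```

```bash
python3 - <<'E'
from h import *
b=grab('side');s=readout.get_state();print(s['eef_pos'],s['opening'],s['contact_force'])
y=cv2.resize(b[160:320,100:280],(720,600)[:2],interpolation=2)
cv2.imwrite('pics/c3.png',cv2.resize(y,(540,480))[:,:,::-1])
E
```

```text
[0.49533415 0.25993471 0.12340152] 0.33675849375016603 [ 0.14757793 -0.21767383 -0.37877455]
```

View pics/c3.png

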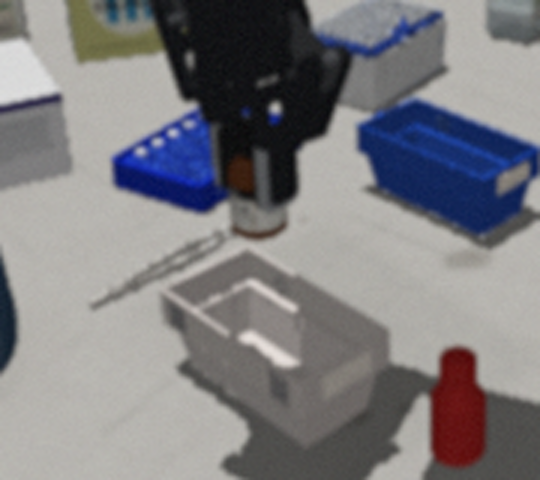

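The bottle is in the grip at crop (255,205), and the white trough is empty and still in place. I'll carry the bottle to bare worktop at (0.44, 0.135).

>>> step_arm([
  [[-13,-30,0],[0,0,0]],
  [[-14,-32,0],[0,0,0]],
  [[-14,-32,0],[0,0,0]],
  [[-14,-31,0],[0,0,0]],
  [[0,0,-30],[0,0,0]],
  [[0,0,-30],[0,0,0]],
  [[0,0,-20],[0,0,0]],
  [[0,0,0],[0,0,0]],
])

```text
time: 3.92
eef_pos: [0.4338, 0.1338, 0.0358]
tcp_rot: [0.74, 0.672, -0.005, -0.004]
contact_force: [-0.4, -0.5, -1.3]
opening: 0.329
finger_force: 24.9
```

>>> step_arm([
  [[0,0,-10],[0,0,0]],
  [[0,0,-6],[0,0,0]],
  [[0,0,-3],[0,0,0]],
  [[0,0,-2],[0,0,0]],
  [[0,0,0],[0,0,0]],
])

```text
time: 4.33
eef_pos: [0.4396, 0.1348, 0.0206]
tcp_rot: [0.74, 0.672, 0.0, 0.0]
contact_force: [-0.7, 0.2, -0.3]
opening: 0.336
finger_force: 24.9
```

>>> step_arm([
  [[0,0,-1],[0,0,0]],
  [[0,0,-0.5],[0,0,0]],
  [[0,0,0],[0,0,0]],
])

```text
time: 4.58
eef_pos: [0.44, 0.1348, 0.0202]
tcp_rot: [0.74, 0.672, 0.0, 0.0]
contact_force: [-2.5, 0.0, 4.8]
opening: 0.335
finger_force: 25.4
```

>>> step_arm([
  [[0,0,0],[0,0,0]],
  [[0,0,0],[0,0,0]],
  [[0,0,0],[0,0,0]],
  [[0,0,0],[0,0,0]],
], fingers=0.3)

```text
time: 4.92
eef_pos: [0.4394, 0.1346, 0.0189]
tcp_rot: [0.74, 0.672, 0.0, 0.0]
contact_force: [0.3, 0.3, 0.2]
opening: 0.65
finger_force: 0.0
```

>>> step_arm([
  [[0,0,20],[0,0,0]],
  [[0,0,30],[0,0,0]],
  [[0,0,40],[0,0,0]],
  [[0,0,40],[0,0,0.12]],
  [[0,0,0],[0,0,0.12]],
  [[0,0,0],[0,0,0.12]],
  [[0,0,0],[0,0,0.12]],
  [[0,0,0],[0,0,0.12]],
])

```text
time: 5.58
eef_pos: [0.4393, 0.1346, 0.1491]
tcp_rot: [0.506, 0.863, 0.0, 0.0]
contact_force: [0.0, -0.1, 0.1]
opening: 0.646
finger_force: 0.0
```

>>> step_arm([
  [[10,-20,0],[0,0,0.12]],
  [[10,-20,0],[0,0,0.12]],
  [[10,-20,0],[0,0,0.12]],
  [[10,-20,0],[0,0,0.12]],
  [[0,0,0],[0,0,0.12]],
  [[0,0,0],[0,0,0.12]],
  [[0,0,0],[0,0,0.12]],
  [[0,0,0],[0,0,0]],
], fingers=1)

```text
time: 6.25
eef_pos: [0.4792, 0.0544, 0.1486]
tcp_rot: [0.112, 0.994, -0.0, -0.0]
contact_force: [0.1, 0.6, -0.1]
opening: 1.002
finger_force: 0.0
```

```bash
python3 - <<'E'
from h import *
a=grab('top','t4.png');b=grab('side','s4.png');s=readout.get_state();print(s['eef_pos'],s['tcp_rot'],s['opening'],s['contact_force'],s['qpos'])
cv2.imwrite('pics/c4.png',np.hstack([a[150:290,90:290],b[150:290,130:330]]).repeat(2,0).repeat(2,1)[:,:,::-1])
E
```

```text
[0.47914059 0.05460557 0.14864192] [ 1.14705156e-01  9.93399570e-01  3.45994301e-06 -1.44480814e-04] 0.9991783337594999 [ 0.75452171  0.11373497 -0.69477596] [-9.73187781e-02 -5.76461113e-02  2.11242364e+00  1.35726632e-05
  1.08710392e+00 -1.43820503e+00]
```

View pics/c4.png

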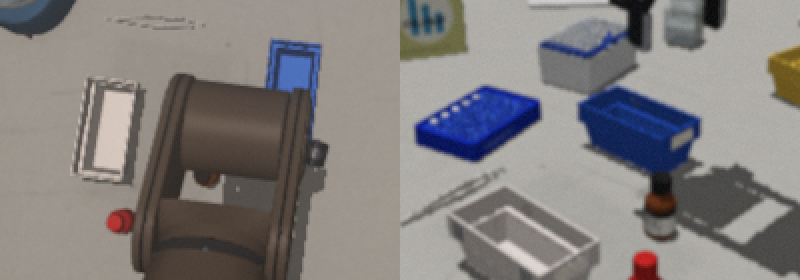

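The amber bottle stands upright at side crop (659,210), and the white trough is free in both views. Next I'll measure the white rim from this picture.

```bash
python3 - <<'E'
from h import *
a=cv2.cvtColor(cv2.imread('pics/t4.png'),cv2.COLOR_BGR2RGB)
h=cv2.cvtColor(a,cv2.COLOR_RGB2HSV)
for r in(196,205,214,223,232): print(r,h[r,122:166,2].tolist())
for c in(136,142,148,154): print(c,h[182:194,c,2].tolist(),h[232:246,c,2].tolist())
x=cv2.resize(a[180:250,115:175],(480,560),interpolation=2)
b=cv2.cvtColor(cv2.imread('pics/s4.png'),cv2.COLOR_BGR2RGB)
cv2.imwrite('pics/c5.png',np.hstack([x,cv2.resize(b[235:310,150:240],(320,267),interpolation=2) if 0 else np.zeros((560,0,3),np.uint8)])[:,:,::-1])
E
```

```text
196 [151, 153, 152, 153, 155, 156, 158, 157, 156, 176, 140, 91, 92, 178, 198, 144, 103, 106, 106, 106, 182, 214, 213, 214, 203, 198, 189, 184, 179, 174, 168, 165, 153, 146, 163, 129, 82, 79, 87, 90, 111, 142, 154, 151]
205 [157, 157, 158, 157, 156, 157, 156, 155, 181, 144, 90, 99, 186, 161, 105, 107, 107, 107, 131, 190, 212, 213, 214, 214, 214, 213, 213, 214, 215, 215, 215, 215, 208, 198, 146, 90, 91, 88, 89, 132, 152, 151, 150, 150]
214 [156, 156, 156, 157, 157, 158, 172, 137, 94, 93, 178, 201, 148, 107, 106, 108, 106, 169, 206, 212, 212, 213, 212, 212, 214, 214, 214, 214, 213, 215, 215, 206, 158, 102, 92, 92, 89, 90, 133, 151, 152, 149, 151, 150]
223 [157, 157, 157, 158, 156, 180, 141, 89, 141, 198, 157, 104, 105, 107, 106, 122, 187, 211, 212, 212, 213, 214, 214, 213, 213, 213, 214, 216, 213, 214, 216, 155, 88, 89, 88, 87, 110, 141, 151, 152, 151, 152, 152, 129]
232 [157, 158, 158, 168, 136, 94, 91, 176, 215, 156, 102, 107, 107, 105, 147, 197, 212, 212, 213, 211, 211, 211, 213, 213, 214, 213, 215, 214, 208, 177, 117, 76, 82, 88, 89, 131, 149, 148, 149, 150, 149, 118, 89, 88]
136 [157, 159, 157, 158, 157, 154, 155, 139, 104, 146, 183, 197] [147, 127, 115, 149, 194, 187, 152, 127, 123, 152, 151, 151, 151, 149]
142 [158, 157, 156, 156, 155, 155, 158, 145, 113, 134, 135, 99] [211, 195, 148, 115, 163, 203, 189, 148, 93, 121, 150, 152, 151, 150]
148 [153, 151, 151, 152, 151, 152, 153, 169, 156, 103, 139, 139] [215, 213, 189, 138, 112, 170, 203, 185, 154, 83, 121, 150, 149, 150]
154 [153, 153, 151, 151, 152, 152, 153, 153, 179, 167, 107, 113] [82, 83, 83, 84, 84, 86, 86, 87, 86, 85, 119, 149, 148, 148]
```

View pics/c5.png

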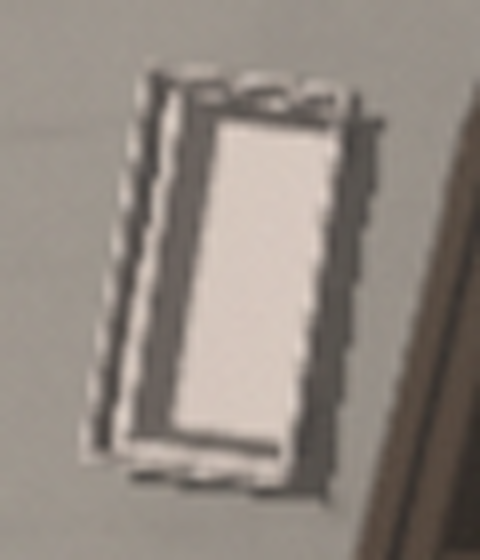

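>>> step_arm([
  [[16,-6,0],[0,0,0.075]],
  [[16,-6,0],[0,0,0.072]],
  [[16,-7,0],[0,0,0]],
  [[17,-7,0],[0,0,0]],
  [[0,0,0],[0,0,0]],
  [[0,0,0],[0,0,0]],
])

```text
time: 6.85
eef_pos: [0.5444, 0.0285, 0.1486]
tcp_rot: [0.041, 0.999, 0.0, -0.0]
contact_force: [0.1, -0.2, -0.1]
opening: 1.0
finger_force: 0.0
```

The crop shows the whole white rim, with corners at about (133,188), (159,191), (151,240) and (125,238) px.

```bash
python3 - <<'E'
from h import *
# edge samples (px centre coords) read from profiles
ys=np.array([196,205,214,223,232.])
L=np.c_[[130.6,129.7,127.7,126.6,124.8],ys]; R=np.c_[[157.0,156.1,154.3,153.1,151.6],ys]
w=lambda p:ray('top',p,.054)[:,:2]*1000
l=w(L);r=w(R)
fl=np.polyfit(l[:,0],l[:,1],1);fr=np.polyfit(r[:,0],r[:,1],1)
print(np.degrees(np.arctan([fl[0],fr[0]])))
ang=np.arctan((fl[0]+fr[0])/2);u=np.array([np.cos(ang),np.sin(ang)]);v=np.array([-u[1],u[0]])
print('v',(l@v).mean(),(r@v).mean())
T=w(np.c_[[142,148,154],[188.7,188.8,189.8]]);B=w(np.c_[[136,142,148],[238.2,239.0,239.9]])
print('u',T@u,B@u)
c=u*((T@u).mean()+(B@u).mean())/2+v*((l@v).mean()+(r@v).mean())/2;print(c,np.degrees(ang))
# side check: project estimated rim corners & compare for white and blue
C=[np.r_[c+u*62*i+v*32*j,54]/1000 for i,j in((1,1),(1,-1),(-1,-1),(-1,1))]
print(proj('side',C).round(1))
a=np.radians(-4.8);u=np.array([np.cos(a),np.sin(a)]);v=np.array([-u[1],u[0]]);c=np.array([544.4,28.8])
C=[np.r_[c+u*62*i+v*32*j,54]/1000 for i,j in((1,1),(1,-1),(-1,-1),(-1,1))]
print(proj('side',C).round(1))
b=cv2.cvtColor(cv2.imread('pics/s4.png'),cv2.COLOR_BGR2RGB)
x=np.hstack([cv2.resize(b[235:305,145:240],(399,294),interpolation=2),cv2.resize(b[190:240,215:285],(400,286),interpolation=2)[:0].reshape(0,400,3) if 0 else cv2.copyMakeBorder(cv2.resize(b[190:240,215:285],(400,286),interpolation=2),0,8,0,0,0)])
cv2.imwrite('pics/c6.png',x[:,:,::-1])
E
```

```text
[-6.03570884 -5.84113886]
v 341.27694464978805 276.2893140561521
u [523.93780852 525.62366725 525.08339122] [401.08693352 401.05877761 400.78936307]
[492.39240158 259.23140177] -5.938441033883028
[[152.1 256.1]
 [182.2 241.6]
 [229.6 269.9]
 [199.1 288.4]]
[[218.9 201. ]
 [239.1 192. ]
 [281.2 208.8]
 [261.6 219.6]]
```

View pics/c6.png

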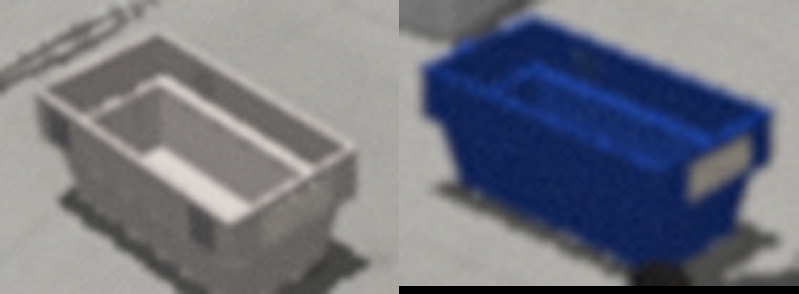

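The projected rim corners match the side view to within 2 px: white (154,257) to (229.5,270.7), blue (219,201) to (280,209). I'll lower onto the blue trough.

>>> step_arm([
  [[0,0.5,-35],[0,0,0]],
  [[0,0,-35],[0,0,0]],
  [[0,0,-25],[0,0,0]],
  [[0,0,-15],[0,0,0]],
  [[0,0,-10],[0,0,0]],
  [[0,0,-3.5],[0,0,0]],
  [[0,0,0],[0,0,0]],
  [[0,0,0],[0,0,0]],
])

```text
time: 7.52
eef_pos: [0.5449, 0.0292, 0.0264]
tcp_rot: [0.04, 0.999, -0.0, 0.001]
contact_force: [-0.2, 0.5, 0.5]
opening: 1.0
finger_force: 0.0
```

>>> step_arm([
  [[0,0,0],[0,0,0]],
  [[0,0,0],[0,0,0]],
  [[0,0,0],[0,0,0]],
  [[0,0,0],[0,0,0]],
  [[0,0,0],[0,0,0]],
  [[0,0,0],[0,0,0]],
], fingers=-1, grip_force=50)

```text
time: 8.02
eef_pos: [0.5456, 0.029, 0.027]
tcp_rot: [0.04, 0.999, -0.0, 0.001]
contact_force: [-0.8, -0.3, 5.6]
opening: 0.74
finger_force: 56.7
```

>>> step_arm([
  [[0,0,5],[0,0,0]],
  [[0,0,10],[0,0,0]],
  [[0,0,20],[0,0,0]],
  [[0,0,20],[0,0,0]],
  [[0,0,20],[0,0,0]],
  [[0,0,20],[0,0,0]],
  [[0,0,10],[0,0,0]],
  [[0,0,0],[0,0,0]],
])

```text
time: 8.68
eef_pos: [0.546, 0.0289, 0.1335]
tcp_rot: [0.04, 0.999, -0.0, 0.003]
contact_force: [0.1, 1.6, -1.8]
opening: 0.741
finger_force: 55.9
```

```bash
python3 - <<'E'
from h import *
b=grab('side','s7.png');a=grab('top','t7.png');s=readout.get_state();print(s['eef_pos'],s['tcp_rot'],s['opening'],s['contact_force'],s['wrist_torque'])
cv2.imwrite('pics/c7.png',cv2.resize(b[100:260,150:350],(600,480),interpolation=2)[:,:,::-1])
E
```

```text
[0.54386197 0.02914125 0.12997374] [ 3.98907145e-02  9.99204030e-01 -7.78859938e-06 -1.92000454e-04] 0.7406196744930945 [ 0.33332781  0.27442259 -2.82396038] [-0.03687358  0.02749756  0.01762876]
```

View pics/c7.png

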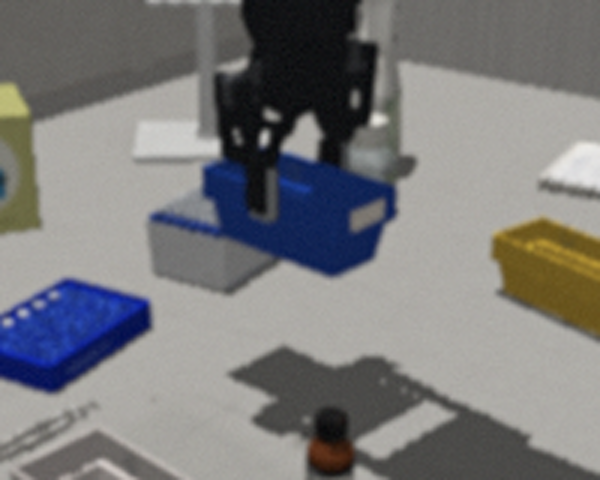

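The blue trough is held level at crop (300,215) and its bottom is clear of everything. I'll carry it over the white one.

>>> step_arm([
  [[-4,20,0],[0,0,-0.021]],
  [[-8,34,0],[0,0,0]],
  [[-8,36,0],[0,0,0]],
  [[-8,36,0],[0,0,0]],
  [[-8,36,0],[0,0,0]],
  [[-8,34,0],[0,0,0]],
  [[-5,22,0],[0,0,0]],
  [[-3,12,0],[0,0,0]],
])

```text
time: 9.45
eef_pos: [0.49, 0.2612, 0.1281]
tcp_rot: [0.049, 0.999, -0.0, -0.002]
contact_force: [-0.6, 0.4, -1.7]
opening: 0.737
finger_force: 55.9
```

>>> step_arm([
  [[0,0,0],[0,0,0]],
  [[0,0,0],[0,0,0]],
  [[0,0,0],[0,0,0]],
])

```text
time: 9.7
eef_pos: [0.4922, 0.258, 0.1294]
tcp_rot: [0.051, 0.999, -0.001, -0.001]
contact_force: [-0.1, -0.6, -1.1]
opening: 0.733
finger_force: 55.9
```

```bash
python3 - <<'E'
from h import *
b=grab('side','s8.png');a=grab('top','t8.png');s=readout.get_state();print(s['eef_pos'],s['tcp_rot'],s['opening'],s['contact_force'],s['wrist_torque'])
z=s['eef_pos'][2]-.025+.054
# predicted rim corners of held blue, if centred on TCP
q=s['tcp_rot'];an=2*np.arctan2(q[1],q[0]);u=np.array([np.cos(an),np.sin(an)]);v=np.array([-u[1],u[0]])
C=[np.r_[s['eef_pos'][:2]-u*.062*i-v*.032*j,z] for i,j in((1,1),(1,-1),(-1,-1),(-1,1))]
p=proj('side',C);print(p.round(1),np.degrees(an)-180)
x0,y0=130,170
cr=cv2.resize(b[y0:310,x0:x0+140],(560,560),interpolation=2)
for t in p: cv2.drawMarker(cr,tuple(int(k) for k in (t+.5-[x0,y0])*4),(255,0,0),0,10,1)
cv2.imwrite('pics/c8.png',cr[:,:,::-1])
E
```

```text
[0.49257483 0.25778045 0.12993155] [ 5.12756402e-02  9.98684459e-01 -2.82705233e-04 -2.81906119e-04] 0.7364236068150147 [ 0.66500723  0.14423679 -2.01721024] [-0.01388765  0.01243554 -0.02633533]
[[146.1 200.7]
 [178.5 188.8]
 [229.  212.5]
 [196.  227.9]] -5.87833381749806
```

View pics/c8.png

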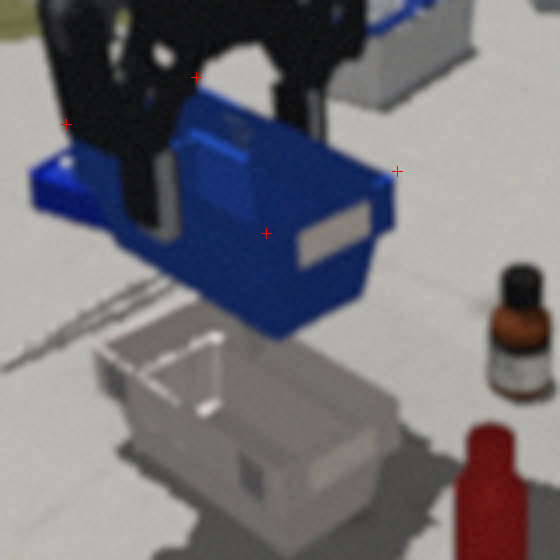

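That is the last picture I may view. It shows the held blue trough level over the white one, with its right rim corner at crop (393,180) and the white trough below at (250,400). From here I go by numbers only. I'll lower in stages and watch the force.

>>> step_arm([
  [[-1,1.5,-20],[0,0,0]],
  [[0,0,-20],[0,0,0]],
  [[0,0,-8],[0,0,0]],
  [[0,0,-4],[0,0,0]],
  [[0,0,-4],[0,0,0]],
  [[0,0,-4],[0,0,0]],
  [[0,0,0],[0,0,0]],
])

```text
time: 10.38
eef_pos: [0.4915, 0.2604, 0.0704]
tcp_rot: [0.051, 0.999, 0.0, 0.0]
contact_force: [-0.5, -0.7, -2.9]
opening: 0.74
finger_force: 55.9
```

>>> step_arm([
  [[0,0,-3],[0,0,0]],
  [[0,0,-3],[0,0,0]],
  [[0,0,-3],[0,0,0]],
  [[0,0,0],[0,0,0]],
])

```text
time: 10.72
eef_pos: [0.4909, 0.2605, 0.0608]
tcp_rot: [0.05, 0.999, -0.0, -0.0]
contact_force: [-0.5, 0.0, -1.4]
opening: 0.735
finger_force: 55.9
```

```bash
python3 - <<'E'
from h import *
s=readout.get_state();print(s['eef_pos'],s['opening'],s['contact_force'],s['wrist_torque'])
E
```

```text
[0.49088835 0.26053307 0.06079432] 0.73533575025255 [-0.47119846  0.04898283 -1.41048038] [-0.01795013  0.04079936 -0.00287477]
```

>>> step_arm([
  [[0,0,-2],[0,0,0]],
  [[0,0,-2],[0,0,0]],
  [[0,0,-2],[0,0,0]],
  [[0,0,0],[0,0,0]],
  [[0,0,0],[0,0,0]],
])

```text
time: 11.13
eef_pos: [0.4912, 0.2606, 0.0551]
tcp_rot: [0.05, 0.999, -0.0, -0.0]
contact_force: [-0.3, 0.2, -2.1]
opening: 0.739
finger_force: 55.9
```

>>> step_arm([
  [[0,0,-1],[0,0,0]],
  [[0,0,-1],[0,0,0]],
  [[0,0,0],[0,0,0]],
  [[0,0,0],[0,0,0]],
])

```text
time: 11.47
eef_pos: [0.4912, 0.2606, 0.0532]
tcp_rot: [0.05, 0.999, -0.0, -0.0]
contact_force: [0.1, 0.3, -1.7]
opening: 0.738
finger_force: 55.9
```

>>> step_arm([
  [[0,0,-1],[0,0,0]],
  [[0,0,-1],[0,0,0]],
  [[0,0,0],[0,0,0]],
  [[0,0,0],[0,0,0]],
])

```text
time: 11.8
eef_pos: [0.4912, 0.2606, 0.0512]
tcp_rot: [0.05, 0.999, -0.0, -0.0]
contact_force: [-0.6, -0.2, -2.1]
opening: 0.734
finger_force: 55.9
```

>>> step_arm([
  [[0,0,-1],[0,0,0]],
  [[0,0,0],[0,0,0]],
  [[0,0,0],[0,0,0]],
])

```text
time: 12.05
eef_pos: [0.4918, 0.2607, 0.051]
tcp_rot: [0.05, 0.999, 0.0, 0.001]
contact_force: [-0.8, -1.0, 2.2]
opening: 0.737
finger_force: 56.3
```

Contact comes at TCP z 51 mm, which is the grasp height of 27 plus 24, so it is home. I'll release, rise and move on to the yellow trough.

>>> step_arm([
  [[0,0,0],[0,0,0]],
  [[0,0,0],[0,0,0]],
  [[0,0,0],[0,0,0]],
  [[0,0,0],[0,0,0]],
  [[0,0,0],[0,0,0]],
], fingers=1)

```text
time: 12.47
eef_pos: [0.4912, 0.2606, 0.0502]
tcp_rot: [0.05, 0.999, 0.0, -0.0]
contact_force: [0.4, 0.6, -0.3]
opening: 0.996
finger_force: 0.0
```

>>> step_arm([
  [[0,0,10],[0,0,0]],
  [[0,0,25],[0,0,0]],
  [[0,0,35],[0,0,0]],
  [[0,0,40],[0,0,0]],
  [[0,-35,20],[0,0,0]],
  [[0,-40,0],[0,0,0]],
  [[0,-40,0],[0,0,0]],
  [[0,-40,0],[0,0,0]],
])

```text
time: 13.13
eef_pos: [0.4914, 0.1044, 0.1822]
tcp_rot: [0.05, 0.999, 0.0, 0.002]
contact_force: [0.3, -0.3, 0.6]
opening: 1.001
finger_force: 0.0
```

>>> step_arm([
  [[-5,-40,0],[0,0,-0.1]],
  [[-5,-40,0],[0,0,-0.05]],
  [[-5,-40,0],[0,0,0]],
  [[-5,-40,0],[0,0,0]],
  [[-5,-40,0],[0,0,0]],
  [[-5,-40,0],[0,0,0]],
  [[-5,-30,0],[0,0,0]],
  [[0,0,0],[0,0,0]],
])

```text
time: 13.8
eef_pos: [0.4558, -0.1693, 0.1816]
tcp_rot: [0.128, 0.992, -0.001, 0.001]
contact_force: [0.6, 0.5, -0.5]
opening: 1.002
finger_force: 0.0
```

```bash
cat > m.py <<'E'
from h import *
def pose(a,n):
    lo,hi,bx={'b':((100,120,40),(125,255,255),(110,165,185,255)),'y':((15,120,60),(35,255,255),(300,200,360,280)),'ys':((15,120,60),(35,255,255),(110,165,185,255))}[n]
    return big(mask(a,lo,hi,bx))
def rect(c,z):
    r=cv2.minAreaRect((ray('top',c[:,0,:],z)[:,:2]*1000).astype(np.float32)); return np.round(r[0],1),np.round(r[1],1),round(r[2],2)
E
python3 - <<'E'
from m import *
a=grab('top','t9.png');b=grab('side','s9.png')
s=readout.get_state();print(s['eef_pos'],s['tcp_rot'],s['opening'],s['contact_force'])
try:
  print('blue z78',rect(pose(a,'b'),.078))
  print('yel',rect(pose(a,'y'),.054))
except Exception as e:print(e)
m=mask(b,(100,120,30),(125,255,255),(140,200,260,320));c=big(m);print('side blue',cv2.boundingRect(c),cv2.contourArea(c),cv2.approxPolyDP(c,2.5,True)[:,0].tolist())
# expected side corners of blue nested rim at z=.078 and collar bottom .054
ax=np.radians(-5.9);u=np.array([np.cos(ax),np.sin(ax)]);v=np.array([-u[1],u[0]]);ce=np.array([.4915,.2600])
for z in(.078,.054):print(z,proj('side',[np.r_[ce+u*.062*i+v*.032*j,z] for i,j in((1,1),(1,-1),(-1,-1),(-1,1))]).round(1).tolist())
E
```

```text
[ 0.45610402 -0.16538827  0.18097191] [1.26515225e-01 9.91964606e-01 1.01614568e-04 3.27331255e-04] 0.9969413322435492 [ 0.28703375  0.55115415 -0.29003532]
blue z78 (array([490.8, 259.6]), array([ 63.2, 122.2]), 83.94)
yel (array([ 399.8, -200.2]), array([61.8, 29.5]), 65.0)
side blue (152, 232, 76, 55) 2156.5 [[152, 245], [152, 253], [157, 259], [197, 286], [206, 282], [204, 274], [219, 264], [223, 265], [223, 272], [227, 269], [226, 257], [181, 232]]
0.078 [[150.6, 244.6], [181.3, 230.5], [229.4, 258.0], [198.4, 275.9]]
0.054 [[152.0, 256.5], [182.2, 241.9], [229.7, 270.3], [199.2, 288.8]]
```

The blue trough sits home: centre (490.8, 259.6) from the top view, and its collar spans the predicted rows in the side view. Next I'll check the yellow pose with the side view.

```bash
python3 - <<'E'
from m import *
b=cv2.cvtColor(cv2.imread('pics/s0.png'),cv2.COLOR_BGR2RGB)
c=big(mask(b,(12,110,40),(38,255,255),(295,160,390,225)));print(cv2.approxPolyDP(c,1.5,True)[:,0].tolist())
ax=np.radians(-14.15);u=np.array([np.cos(ax),np.sin(ax)]);v=np.array([-u[1],u[0]]);ce=np.array([.4405,-.2084])
for z in(.054,.03):print(z,proj('side',[np.r_[ce+u*.062*i+v*.032*j,z] for i,j in((1,1),(1,-1),(-1,-1),(-1,1))]).round(1).tolist())
E
```

```text
[[315, 178], [319, 197], [350, 211], [361, 206], [364, 197], [357, 199], [356, 195], [361, 191], [365, 191], [366, 195], [368, 193], [368, 187], [332, 173]]
0.054 [[314.4, 177.5], [331.3, 171.7], [370.8, 187.2], [353.9, 194.2]]
0.03 [[313.7, 186.2], [330.4, 180.1], [369.4, 196.2], [352.7, 203.5]]
```

>>> step_arm([
  [[-5,-15,0],[0,0,0.007]],
  [[-5,-15,0],[0,0,0]],
  [[-5.5,-13,0],[0,0,0]],
  [[0,0,-20],[0,0,0]],
  [[0,0,-20],[0,0,0]],
  [[0,0,0],[0,0,0]],
  [[0,0,0],[0,0,0]],
])

```text
time: 14.48
eef_pos: [0.4403, -0.2056, 0.1395]
tcp_rot: [0.121, 0.993, 0.001, -0.001]
contact_force: [0.1, -0.7, -0.1]
opening: 0.996
finger_force: 0.0
```

>>> step_arm([
  [[1,-2.5,-35],[0,0,0]],
  [[0,0,-30],[0,0,0]],
  [[0,0,-22],[0,0,0]],
  [[0,0,-14],[0,0,0]],
  [[0,0,-9],[0,0,0]],
  [[0,0,-3.5],[0,0,0]],
  [[0,0,0],[0,0,0]],
  [[0,0,0],[0,0,0]],
])

```text
time: 15.15
eef_pos: [0.4429, -0.2103, 0.0282]
tcp_rot: [0.121, 0.993, -0.001, 0.001]
contact_force: [0.2, -0.0, 0.2]
opening: 1.006
finger_force: 0.0
```

>>> step_arm([
  [[0,0,0],[0,0,0]],
  [[0,0,0],[0,0,0]],
  [[0,0,0],[0,0,0]],
  [[0,0,0],[0,0,0]],
  [[0,0,0],[0,0,0]],
  [[0,0,0],[0,0,0]],
], fingers=-1, grip_force=50)

```text
time: 15.65
eef_pos: [0.4428, -0.2106, 0.0283]
tcp_rot: [0.122, 0.993, -0.001, 0.001]
contact_force: [-0.1, 0.3, 6.3]
opening: 0.736
finger_force: 56.2
```

>>> step_arm([
  [[0,0,5],[0,0,0]],
  [[0,0,10],[0,0,0]],
  [[0,0,25],[0,0,0]],
  [[0,0,30],[0,0,0]],
  [[0,0,30],[0,0,0]],
  [[0,0,20],[0,0,0]],
  [[0,0,10],[0,0,0]],
  [[0,0,0],[0,0,0]],
])

```text
time: 16.32
eef_pos: [0.443, -0.2108, 0.1598]
tcp_rot: [0.122, 0.993, -0.001, 0.002]
contact_force: [0.2, -0.7, -1.4]
opening: 0.737
finger_force: 55.5
```

```bash
python3 - <<'E'
from m import *
b=grab('side','s10.png');s=readout.get_state();print(s['eef_pos'],s['tcp_rot'],s['opening'],s['contact_force'],s['wrist_torque'])
m=mask(b,(12,110,40),(38,255,255),(280,60,400,225));c=big(m);print(cv2.contourArea(c),cv2.approxPolyDP(c,1.5,True)[:,0].tolist())
q=s['tcp_rot'];an=2*np.arctan2(q[1],q[0])-np.pi;u=np.array([np.cos(an),np.sin(an)]);v=np.array([-u[1],u[0]]);print(np.degrees(an))
for z in(.054,.03):print(z,proj('side',[np.r_[s['eef_pos'][:2]+u*.062*i+v*.032*j,z+s['eef_pos'][2]-.0265] for i,j in((1,1),(1,-1),(-1,-1),(-1,1))]).round(1).tolist())
E
```

```text
[ 0.44195304 -0.21005464  0.15755546] [ 1.21599446e-01  9.92578827e-01 -4.81584522e-04  7.83963614e-04] 0.7413930410740147 [ 0.20644998 -0.24531309 -2.15751712] [-0.02363083  0.05070875  0.00865263]
1190.0 [[319, 127], [319, 135], [325, 148], [355, 158], [367, 156], [377, 137], [376, 134], [359, 128], [342, 125], [342, 140], [335, 142], [332, 140], [333, 124], [331, 122], [329, 125]]
-13.968846206819093
0.054 [[318.2, 126.6], [335.9, 122.4], [378.3, 134.0], [360.8, 139.1]]
0.03 [[317.5, 136.3], [334.9, 131.7], [376.8, 144.1], [359.4, 149.7]]
```

>>> step_arm([
  [[2,20,0],[0,0,0.035]],
  [[3,32,0],[0,0,0.035]],
  [[4,40,0],[0,0,0.035]],
  [[4,40,0],[0,0,0.034]],
  [[4,40,0],[0,0,0]],
  [[4,40,0],[0,0,0]],
  [[4,40,0],[0,0,0]],
  [[4,40,0],[0,0,0]],
])

```text
time: 17.03
eef_pos: [0.4689, 0.0841, 0.1542]
tcp_rot: [0.052, 0.999, -0.0, -0.002]
contact_force: [0.4, 0.0, -0.6]
opening: 0.738
finger_force: 55.5
```

>>> step_arm([
  [[4,40,0],[0,0,0]],
  [[4,40,0],[0,0,0]],
  [[4,35,0],[0,0,0]],
  [[4,30,0],[0,0,0]],
  [[3,20,0],[0,0,0]],
  [[1,10,0],[0,0,0]],
  [[0,0,0],[0,0,0]],
  [[0,0,0],[0,0,0]],
])

```text
time: 17.7
eef_pos: [0.4897, 0.2564, 0.155]
tcp_rot: [0.052, 0.999, -0.001, -0.002]
contact_force: [-0.2, -0.5, -0.8]
opening: 0.738
finger_force: 55.5
```

```bash
python3 - <<'E'
from m import *
b=grab('side','s11.png');s=readout.get_state();print(s['eef_pos'],s['tcp_rot'],s['opening'],s['contact_force'],s['wrist_torque'])
m=mask(b,(12,110,40),(38,255,255),(100,100,300,260));c=big(m);print(cv2.contourArea(c),cv2.approxPolyDP(c,1.5,True)[:,0].tolist())
q=s['tcp_rot'];an=2*np.arctan2(q[1],q[0])-np.pi;u=np.array([np.cos(an),np.sin(an)]);v=np.array([-u[1],u[0]]);print(np.degrees(an))
for z in(.054,.03):print(z,proj('side',[np.r_[s['eef_pos'][:2]+u*.062*i+v*.032*j,z+s['eef_pos'][2]-.0283] for i,j in((1,1),(1,-1),(-1,-1),(-1,1))]).round(1).tolist())
print(proj('side',[np.r_[s['eef_pos'][:2]+u*.052*i+v*.022*j,s['eef_pos'][2]-.0283] for i,j in((1,1),(1,-1),(-1,-1),(-1,1))]).round(1).tolist())
E
```

```text
[0.49000947 0.25592715 0.1554443 ] [ 5.25814384e-02  9.98615551e-01 -7.95864533e-04 -1.24085770e-03] 0.7379976340518689 [-0.85464348  0.56727078 -0.51137639] [-0.03067493 -0.02229023  0.01414247]
2726.5 [[148, 188], [150, 201], [156, 206], [160, 217], [200, 241], [220, 231], [225, 216], [230, 212], [229, 200], [176, 177], [172, 189], [175, 195], [176, 213], [169, 215], [161, 207], [160, 193]]
-6.028175524286747
0.054 [[146.6, 188.1], [179.5, 176.8], [230.8, 199.4], [197.3, 214.0]]
0.03 [[148.2, 201.7], [180.5, 189.7], [231.0, 213.6], [198.2, 229.1]]
[[158.9, 218.1], [180.7, 209.2], [222.2, 230.8], [200.1, 241.8]]
```

>>> step_arm([
  [[1.5,4.5,-15],[0,0,0]],
  [[0,0,-20],[0,0,0]],
  [[0,0,-10],[0,0,0]],
  [[0,0,-5],[0,0,0]],
  [[0,0,-4],[0,0,0]],
  [[0,0,0],[0,0,0]],
  [[0,0,0],[0,0,0]],
])

```text
time: 18.33
eef_pos: [0.4927, 0.2614, 0.1034]
tcp_rot: [0.053, 0.999, 0.0, 0.0]
contact_force: [0.3, 0.3, -1.0]
opening: 0.739
finger_force: 55.5
```

>>> step_arm([
  [[-1,-0.8,-4],[0,0,0]],
  [[0,0,-4],[0,0,0]],
  [[0,0,-4],[0,0,0]],
  [[0,0,-3],[0,0,0]],
  [[0,0,0],[0,0,0]],
])

```text
time: 18.75
eef_pos: [0.4906, 0.2607, 0.0868]
tcp_rot: [0.052, 0.999, -0.0, -0.001]
contact_force: [-0.8, 0.0, -2.0]
opening: 0.738
finger_force: 55.5
```

>>> step_arm([
  [[0,0,-2],[0,0,0]],
  [[0,0,-2],[0,0,0]],
  [[0,0,-1.5],[0,0,0]],
  [[0,0,0],[0,0,0]],
  [[0,0,0],[0,0,0]],
])

```text
time: 19.17
eef_pos: [0.4912, 0.2608, 0.0822]
tcp_rot: [0.052, 0.999, -0.0, -0.0]
contact_force: [-0.0, -0.2, -2.1]
opening: 0.735
finger_force: 55.5
```

>>> step_arm([
  [[0,0,-1.5],[0,0,0]],
  [[0,0,-1.5],[0,0,0]],
  [[0,0,0],[0,0,0]],
  [[0,0,0],[0,0,0]],
])

```text
time: 19.5
eef_pos: [0.4912, 0.2608, 0.0792]
tcp_rot: [0.052, 0.999, -0.0, -0.0]
contact_force: [0.2, 0.2, -2.0]
opening: 0.738
finger_force: 55.5
```

>>> step_arm([
  [[0,0,-1],[0,0,0]],
  [[0,0,-1],[0,0,0]],
  [[0,0,0],[0,0,0]],
  [[0,0,0],[0,0,0]],
])

```text
time: 19.83
eef_pos: [0.4913, 0.2608, 0.0773]
tcp_rot: [0.052, 0.999, -0.0, -0.0]
contact_force: [-0.0, 0.8, -2.3]
opening: 0.738
finger_force: 55.5
```

>>> step_arm([
  [[0,0,-1],[0,0,0]],
  [[0,0,0],[0,0,0]],
  [[0,0,0],[0,0,0]],
])

```text
time: 20.08
eef_pos: [0.4914, 0.2608, 0.0764]
tcp_rot: [0.052, 0.999, 0.0, 0.0]
contact_force: [0.4, 0.4, -1.3]
opening: 0.741
finger_force: 55.6
```

>>> step_arm([
  [[0,0,-0.7],[0,0,0]],
  [[0,0,0],[0,0,0]],
  [[0,0,0],[0,0,0]],
])

```text
time: 20.33
eef_pos: [0.4918, 0.2609, 0.0763]
tcp_rot: [0.052, 0.999, 0.0, 0.001]
contact_force: [0.4, -0.6, 2.6]
opening: 0.743
finger_force: 55.9
```

Contact at 76.3 mm, as predicted, so the yellow trough is home. I'll release it and check.

>>> step_arm([
  [[0,0,0],[0,0,0]],
  [[0,0,0],[0,0,0]],
  [[0,0,0],[0,0,0]],
  [[0,0,0],[0,0,0]],
  [[0,0,0],[0,0,0]],
], fingers=1)

```text
time: 20.75
eef_pos: [0.4911, 0.2608, 0.0754]
tcp_rot: [0.052, 0.999, -0.0, -0.0]
contact_force: [0.0, -0.1, 0.7]
opening: 1.0
finger_force: 0.0
```

>>> step_arm([
  [[0,0,10],[0,0,0]],
  [[0,0,25],[0,0,0]],
  [[0,0,35],[0,0,0]],
  [[0,0,30],[0,0,0]],
  [[0,-40,10],[0,0,0]],
  [[0,-40,0],[0,0,0]],
  [[0,-40,0],[0,0,0]],
  [[0,-40,0],[0,0,0]],
])

```text
time: 21.42
eef_pos: [0.4913, 0.0996, 0.1871]
tcp_rot: [0.052, 0.999, 0.0, 0.001]
contact_force: [0.9, -0.5, -0.4]
opening: 1.0
finger_force: 0.0
```

>>> step_arm([
  [[0,-40,0],[0,0,0]],
  [[0,-40,0],[0,0,0]],
  [[0,-40,0],[0,0,0]],
  [[0,-40,0],[0,0,0]],
  [[0,-20,0],[0,0,0]],
  [[0,0,0],[0,0,0]],
  [[0,0,0],[0,0,0]],
])

```text
time: 22.0
eef_pos: [0.4913, -0.08, 0.1863]
tcp_rot: [0.054, 0.999, 0.0, 0.0]
contact_force: [0.0, 0.9, -0.6]
opening: 1.004
finger_force: 0.0
```

```bash
python3 - <<'E'
from m import *
a=grab('top','t12.png');b=grab('side','s12.png')
print('yellow top z102',rect(pose(a,'ys'),.102))
for n,lo,hi in(('y',(12,110,40),(38,255,255)),('b',(100,120,30),(125,255,255)),('amber',(0,120,30),(12,255,150))):
    bx=(140,180,245,320) if n!='amber' else (240,180,280,275)
    c=big(mask(b,lo,hi,bx));print(n,cv2.contourArea(c),cv2.boundingRect(c),cv2.approxPolyDP(c,1.5,True)[:,0].tolist())
an=np.radians(-6);u=np.array([np.cos(an),np.sin(an)]);v=np.array([-u[1],u[0]])
for z in(.102,.078,.054):print(z,proj('side',[np.r_[np.array([.491,.2605])+u*.062*i+v*.032*j,z] for i,j in((1,1),(1,-1),(-1,-1),(-1,1))]).round(1).tolist())
print('bottle exp',proj('side',[[.44,.135,0],[.44,.135,.062]]).round(1).tolist())
E
```

```text
yellow top z102 (array([488.9, 259.3]), array([ 67.5, 123.5]), 83.87)
y 2424.0 (150, 220, 79, 55) [[150, 233], [151, 242], [154, 246], [196, 274], [200, 274], [228, 257], [227, 245], [182, 220], [178, 220]]
b 1139.0 (140, 193, 60, 35) [[198, 200], [172, 193], [168, 195], [168, 200], [165, 197], [162, 198], [164, 200], [163, 203], [160, 200], [154, 203], [153, 209], [148, 206], [148, 212], [145, 212], [144, 209], [141, 210], [140, 221], [158, 227], [176, 218], [185, 218], [199, 208]]
amber 105.0 (253, 246, 14, 11) [[253, 249], [254, 254], [257, 256], [266, 254], [264, 247], [256, 246]]
0.102 [[149.1, 232.4], [180.4, 218.9], [229.2, 245.5], [197.5, 262.8]]
0.078 [[150.6, 244.8], [181.3, 230.7], [229.5, 258.3], [198.3, 276.2]]
0.054 [[152.0, 256.7], [182.2, 242.1], [229.7, 270.6], [199.1, 289.2]]
bottle exp [[258.9, 266.0], [259.4, 237.8]]
```

```bash
python3 -c "
from plant import sign_off
print(sign_off())"
```

```text
the job is handed in; nothing more can be done
None
```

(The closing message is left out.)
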